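# Load a tip box onto the bay's sensing pin and wedge it tight

## Robot

A 7-joint arm with a two-finger parallel gripper is mounted at the origin on a cart in front of the work surface, level with it; the furniture and walls round the work are solid. World frame = base frame: x ahead of the robot, y to its left, z up, the work surface at z = 0. Lengths are in m, angles in rad, forces in N, time in s.
With the tool pointing down it reaches from about 0.4 to 0.85 m from the base axis. Payload 4.5 kg.
Tool frame: the origin (TCP) lies at the very end of the fingers, on their centre line; the grasp point (between the pads) lies 19 mm behind it; z points along the fingers, y is the line along which they close (so a half turn about z gives the same grasp; the last joint's range is limited). The gripper opens to 88 mm and grips with 3 to 60 N. Pads are 18 mm wide; open, the fingers measure 123 mm over their backs; the gripper's body (75 mm by 187 mm) begins 45 mm behind the grasp point.
Start: joints at [-1.267, 0.689, -0.195, 1.565, 0.157, 0.902, -0.215], TCP at [0.167, 0.602, 0.239] pointing down, gripper open.
Joint ranges: [-3.01, 3.01], [-0.46, 2.08], [-1.47, 1.51], [0.13, 2.56], [-1, 4.14], [0.04, 2.09], [-2.66, 2.66]. Speed limits (rad/s): [2.57, 2.57, 3.14, 3.14, 3.14, 3.14, 3.14].

## Interface

Orientations are given as a unit quaternion [x, y, z, w].
In Python, from cell import get_obs, camera, camera_model, job_done gives the robot as it stands.
- The arm moves only by the tool send_rows, never from a script. Its arguments are lists of equal length, an entry for each row: "gripper": the finger opening in m, from 0 to 0.0881; "dp": the shift along the tool's x, y, z in m, a list of three; "rot": the turn, a rotation vector about the tool's x, y, z in rad, a list of three. A call has 1 to 10 rows; each row shifts and turns the commanded pose from where the row before left it, along the tool's axes as they then stand; what a row does not reach is not made up. A row lasts 1/10 s, in which the tool goes at most 50 mm and 8.59 degrees, less where a joint would pass 70% of its speed; a pose out of reach is approached as far as the arm can. A call with a gripper value outside its range is refused whole. The fingers move at their own pace and stop on an object; the grip force is fixed at half the most. Time passes only in rows, so rows that do not move let the fingers close. It gives the time, the measured TCP pose, the force, the opening and the grip force at its end, in the units of the state.
- get_obs(): the state, without advancing time (a new reading comes with each control period).
- camera(name): name is "scene" or "side" or "wrist"; returns the picture (384x512x3 uint8, blue, green, red); there is no depth.
- camera_model(name): a dict with "fov_y" (degrees; the focal length in pixels is half the picture's height over the tangent of half this angle, whatever the lens; pixels are square), "cx", "cy" (the principal point, pixels), "R" (3x3) and "t" (3): a world point X has camera coordinates R X + t; the wrist camera has in their place "T_tool_cam" (4x4, takes a point from camera to tool coordinates, whose origin is the TCP and whose axes are the flange's). Camera axes: x right, y down, z forward; pixel columns grow to the right and rows downward; lengths in m; the calibration is good to about 2 mm. A picture is of the moment at which its call begins: read the wrist's pose just before it. camera_model takes no time and is no camera call.
- job_done(): hands the job in; it is judged then, once.
The state is a dict: "clock": time; "q": joint angles; "joint_vel": joint speeds; "joint_efforts": joint torques, N m; "ee_pos": TCP position; "eef_rot": TCP orientation; "wrist_force": force on the tool from outside, world axes, zero at the start; "wrist_torque": the same for the moment, N m; "gripper_width": finger opening in m; "gripper_force": force on a finger pad.
Only numpy, scipy, OpenCV 4.12 (cv2) and the standard library are available. Lean on these libraries where they do the work, as an engineer would, in place of code of your own. Each camera call takes 0.05 s, during which the arm holds its last target. There are 200 camera calls.

## Task

Load the green tip box into the bay of the grey metal deck: draw the blue wedge lock right back out of the bay's mouth, slide the box along the deck into the bay, without lifting it, until it has pushed the brass sensing pin in, then push the wedge back in front of the box until it stops, so that the box is held tight against the stop with the pin fully in. Last, press the green button fully down to confirm the load. Leave the other things on the bench where they are.

Things in the scene. Friction and masses are not known exactly. Their poses are not given: they have to be found in the camera images.
- deck: Fixed grey metal deck with one loading bay; its top is 10 mm above the bench. Origin at bench level on the bay's centre line, at the stop face. +x runs into the bay (the way the box is pushed), +y to the left seen that way, z up. The plate reaches from x = -314 to 34 mm, y = -64 to 60 mm, with a tongue under the wedge (x -165 to -69, y to -179 mm). The box waits on the open plate before the bay.
- bay_mouth (a point): Deck's top on the bay's centre line at x = -90 mm, where the box's trailing wall comes. Black rails 30 mm high leave 82 mm: the left one (+y) from x = 0 to -158 mm, the right one from 0 to -78 mm, then a gap for the wedge, then a short guide from -148 to -158 mm. From -158 to -188 mm both sides flare out, to about 112 mm between them. Axes as the deck's.
- stop (a point): Deck's top at the middle of the stop face (deck x = 0, y = 0, z = 10 mm), formed by two rubber bumpers; behind them a grey block, 52 mm high above the deck, holds the pin. Axes as the deck's.
- tip_box: Green tip box with clear lid (fixed shut), 0.3 kg, loose. Origin under its middle; its +y points out of the bay (against deck x) when square. Body 90 mm along y (-45 to 45), 78 mm along x (-38 to 40), upright walls 58 mm high; the lid (z 59 to 79 mm) overhangs the body 2 mm all round, with a small tab at -x. Can be pushed on its +y end, where a finger meets the lid's edge at y = 47 mm.
- box_back (a point): Foot of the tip box's leading wall at mid width (box x = 1, y = -45, z = 0 mm); it comes to point stop when the box is fully home. Axes as the box's.
- lock (a joint): Blue wedge (taper lock), m pushed in: 0 fully withdrawn, below 0.010 clear of the bay, 0.084 end of track. It slides along deck direction (0.208, 0.978, 0): across the mouth and slightly into the bay, its flat face square to the bay. Stays where left (about 3 N friction). With the box home it jams against it at about 0.072 under 15 to 20 N, self-locking. Starts 45 to 80 mm in, across the mouth.
- lock_knob (a point): On the axis of the wedge's upright black knob, 12 mm below its top. Knob 20 mm across, 40 mm high, its top 92 mm above the deck, on the wedge (46 mm high above the deck), always outside the bay: about deck x = -106, y = -80 mm when locked, x = -121, y = -148 mm when withdrawn. Moves with the wedge.
- pin (a joint): Brass sensing pin, 10 mm thick, on the centre line 40 mm above the deck: m pressed in. 0 free, its tip 8 mm out of the stop face; 0.008 flush, box on the stop. Spring 2.5 N at first, 5 N when flush: it slowly pushes an unlocked box back out by up to 8 mm. An orange stud on top of the grey block moves with it.
- confirm (a joint): Green confirm button on top of the white controller beside the bay (deck x -40 to 40, y -113 to -61 mm, 50 mm high above the deck): m pressed down, 0 up, 0.006 fully down (5 N); springs back.
- confirm_top (a point): Centre of the green button's top face (26 mm across), deck x = 0, y = -87 mm, about 78 mm above the bench.
- bottle_amber: Bystander: amber reagent bottle with black cap, 63 mm across, 125 mm tall. Origin under its middle.
- bottle_amber_small: Bystander: smaller amber reagent bottle, 54 mm across, 106 mm tall. Origin under its middle.
- tube_rack: Bystander: lime-green acrylic rack with capped tubes, 64 x 125 x 118 mm. Origin under its middle.
- wash_bottle: Bystander: white wash bottle with red cap and bent spout, 211 mm tall. Origin under its middle.
- marker: Bystander: red and white marker pen, 135 mm long, lying. Origin under its middle.
There are look-alikes about, which are no part of the job. Leave any pink look-alike of the tip_box alone.

How it is judged:
By the outcome, as a careful person would: the job done as asked, in the order asked, and still so for the second after the job is handed in, with the robot touching nothing.
It also fails if it takes over 72 s, if anything falls off the work surface, if the arm or the gripper's body presses on something with over 40 N, if the wrist force passes 120 N, or if a joint passes its speed limit or range.

## Working session

There is one attempt and no reset: what is moved stays moved. The work goes in short steps, Python scripts to look and compute and a tool call to move; the robot and the scene stay as the last step left them, time stands still between calls to the robot, and variables do not carry over. Pictures are saved under pics/ and viewed, at most 10 in all, crops included, and the job is handed in when it is done.

Besides the shell and the picture viewer there is one more tool, called after "Request:" by a JSON object that holds its "api" and its "payload", one argument or row to a line. send_rows: Moves the arm, as the interface text tells. Its arguments: {"type":"object","properties":{"gripper":{"type":"array"},"dp":{"type":"array"},"rot":{"type":"array"}},"required":["gripper","dp","rot"]}

```bash
ls; mkdir -p pics; python3 - <<'E'
from cell import *
import cv2,numpy as np
for n in("scene","side"):
    cv2.imwrite(f"pics/{n}0.png",camera(n)); print(n,camera_model(n))
print(camera_model("wrist"));print(get_obs())
a=cv2.imread("pics/scene0.png");b=cv2.imread("pics/side0.png")
E
```

```text
pics
scene {'fov_y': 51.26998287602896, 'cx': 253.04857360103705, 'cy': 195.87053143225066, 'R': array([[ 0.54887175, -0.83568227, -0.01936368],
       [-0.61174892, -0.38579153, -0.69059985],
       [ 0.56965171,  0.39089645, -0.7229778 ]]), 't': array([-0.14751699,  0.47003459,  1.31865477])}
side {'fov_y': 46.48503607478288, 'cx': 258.8853667374425, 'cy': 196.84577759335016, 'R': array([[ 0.90045403, -0.43448345,  0.02016617],
       [-0.14708307, -0.34780286, -0.92595882],
       [ 0.40932764,  0.83081725, -0.37708565]]), 't': array([-0.42905886,  0.21325952,  1.27807606])}
{'fov_y': 62.5136062970468, 'cx': 261.3694593395323, 'cy': 197.70839400844292, 'T_tool_cam': array([[-2.22467629e-04, -9.57221786e-01, -2.89355151e-01,
         7.48068617e-02],
       [ 9.99999966e-01, -1.72781512e-04, -1.97257222e-04,
        -1.90839606e-03],
       [ 1.38823689e-04, -2.89355184e-01,  9.57221791e-01,
        -1.46576693e-01],
       [ 0.00000000e+00,  0.00000000e+00,  0.00000000e+00,
         1.00000000e+00]])}
{'clock': 0.1, 'q': array([-1.26720293,  0.68989612, -0.19452009,  1.56620856,  0.15731136,
        0.90249653, -0.21510449]), 'joint_vel': array([ 0.00089567, -0.00204465,  0.00036007, -0.00282743, -0.00013302,
        0.00020905, -0.0013235 ]), 'joint_efforts': array([-3.27327485e-03, -5.28494990e+01, -1.27187155e+00, -1.53836435e+01,
       -5.26484521e-02,  1.95605091e-03,  4.39992277e-05]), 'ee_pos': array([0.16647982, 0.60184824, 0.23800111]), 'eef_rot': array([ 1.34450742e-01,  9.90919949e-01, -8.07091918e-04, -4.61740159e-05]), 'wrist_force': array([0.61000456, 0.70984773, 0.38877784]), 'wrist_torque': array([ 0.03848809,  0.03182766, -0.02757137]), 'gripper_force': 0.0, 'gripper_width': 0.08750430682010217}
```

View pics/scene0.png

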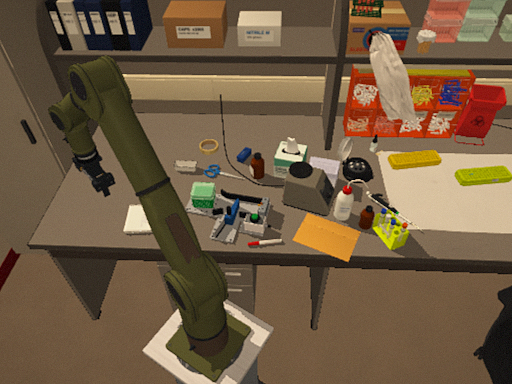

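View pics/side0.png

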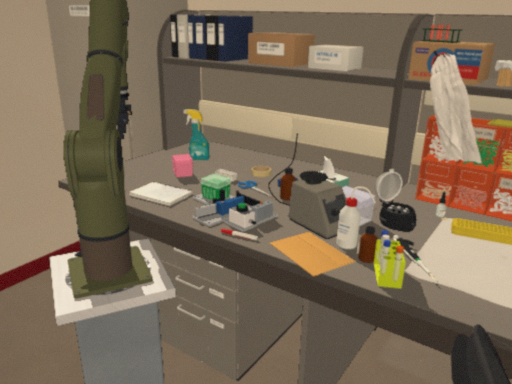

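Scene: the green box is at about (203,195), the wedge at (233,212), the green button at (255,217) and the marker at (265,242). Side: the pink look-alike is at (182,166) and the green box at (215,188). Next I'll take close crops.

```bash
cat > h.py <<'E'
import numpy as np,cv2
from cell import *
def K(m): 
    f=192/np.tan(np.radians(m['fov_y'])/2); return f,m['cx'],m['cy']
def ray(n,p,z):
    m=camera_model(n);f,cx,cy=K(m);R=m['R'];c=-R.T@m['t'];d=R.T@np.array([(p[0]-cx)/f,(p[1]-cy)/f,1]);return c+d*(z-c[2])/d[2]
def proj(n,X):
    m=camera_model(n);f,cx,cy=K(m);c=np.atleast_2d(X)@m['R'].T+m['t'];return np.c_[cx+f*c[:,0]/c[:,2],cy+f*c[:,1]/c[:,2]]
E
python3 - <<'E'
from h import *
a=cv2.imread("pics/scene0.png");b=cv2.imread("pics/side0.png")
A=cv2.resize(a[175:255,180:290],(770,560//1),interpolation=cv2.INTER_CUBIC)
B=cv2.resize(b[165:245,180:290],(770,560),interpolation=cv2.INTER_CUBIC)
cv2.imwrite("pics/c1.png",cv2.resize(A,(770,560)));cv2.imwrite("pics/c2.png",B)
for n,p in(("scene",(203,195)),("scene",(255,217)),("side",(215,188)),("side",(242,210))): print(ray(n,p,.07))
E
```

```text
[0.45921698 0.3743306  0.07      ]
[0.47414931 0.12401406 0.07      ]
[0.44940876 0.3342211  0.07      ]
[0.4605956 0.1029399 0.07     ]
```

View pics/c1.png

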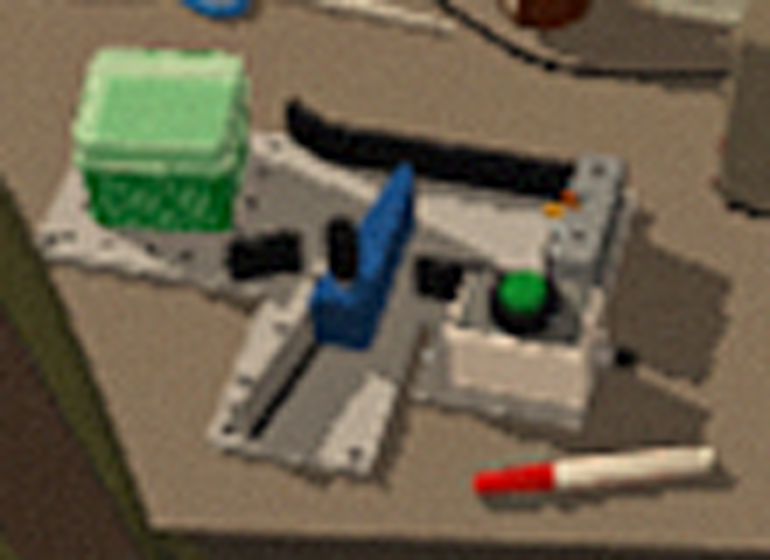

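View pics/c2.png

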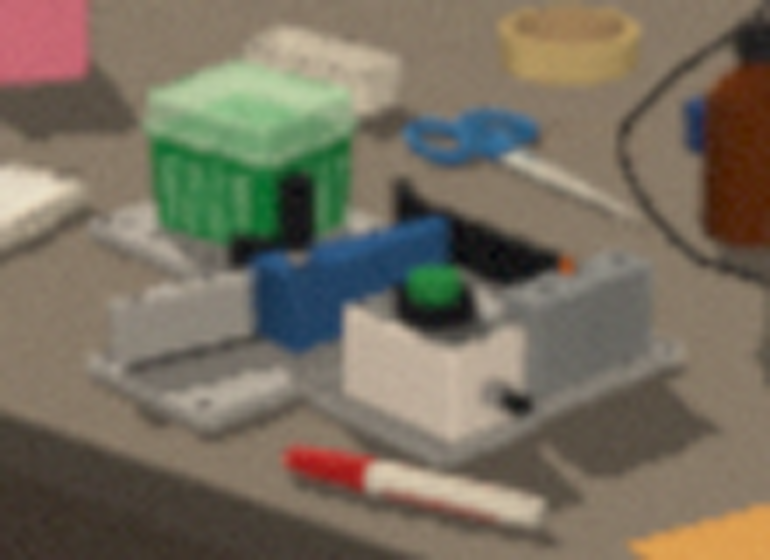

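Candidates for the box: the green tip box at scene (203,195) / side (215,188) on the open plate, and a pink look-alike at side (182,166) that I'll leave alone. For the wedge: the blue wedge at scene (233,212), versus blue scissors and a blue block behind it at (245,155). The crops confirm the green box and the blue wedge with its black knob. Next I'll fit the deck pose.

```bash
python3 - <<'E'
from h import *
from scipy.optimize import least_squares
S=[((523,283),(0,-87,78)),((40,230),(-314,-64,10)),((210,442),(-165,-179,10)),((372,478),(-69,-179,10)),((292,102),(-188,56,40)),((578,165),(0,41,40))]
D=[((435,277),(0,-87,78)),((92,225),(-314,-64,10)),((90,362),(-165,-179,10)),((212,432),(-69,-179,10)),((400,182),(-188,56,40))]
def W(p,X): 
    X=np.array(X)/1000.; c,s=np.cos(p[2]),np.sin(p[2]); return X@np.array([[c,-s,0],[s,c,0],[0,0,1]]).T+[p[0],p[1],0]
def res(p):
    r=[]
    for n,L,o in(("scene",S,(180,175)),("side",D,(180,165))):
        px=np.array([l[0] for l in L])/7+o; r.append(proj(n,W(p,[l[1] for l in L]))-px)
    return np.vstack(r).ravel()
s=least_squares(res,[.5,.15,-1.2],loss='soft_l1');print(s.x,np.degrees(s.x[2]));print(res(s.x).reshape(-1,2).round(1).tolist())
p=s.x
# box & knob: solve from two views
def tri(a,b):
    A=[];B=[]
    for n,q,o in(("scene",a,(180,175)),("side",b,(180,165))):
        q=np.array(q)/7+o; P=ray(n,q,.05);Q=ray(n,q,.5);d=(Q-P)/np.linalg.norm(Q-P);M=np.eye(3)-np.outer(d,d);A.append(M);B.append(M@P)
    X=np.linalg.lstsq(np.vstack(A),np.hstack(B),rcond=None)[0]
    c,s_=np.cos(p[2]),np.sin(p[2]); d=X[:2]-p[:2]
    return X.round(3),(1000*np.array([c*d[0]+s_*d[1],-s_*d[0]+c*d[1],X[2]])).round(0)
print('knob',tri((342,227),(297,180)));print('boxtop',tri((162,105),(253,110)))
E
```

```text
[ 0.55443749  0.14949495 -1.23567319] -70.79885866793605
[[0.7, 0.9], [-0.5, 2.2], [-0.0, -0.8], [-0.1, -1.5], [-0.4, 0.6], [0.2, 1.2], [0.9, 0.8], [0.3, -0.6], [0.2, -0.6], [-0.3, -2.1], [-0.2, -0.2]]
knob (array([0.437, 0.223, 0.101]), array([-108.,  -86.,  101.]))
boxtop (array([0.474, 0.385, 0.08 ]), array([-249.,    2.,   80.]))
```

Request:
{"api": "send_rows", "payload": {
  "gripper": [0.088, 0.088, 0.088, 0.088, 0.088],
  "dp": [
    [0, 0, -0.02],
    [0, 0, -0.02],
    [0, 0, -0.02],
    [0, 0, -0.02],
    [0, 0, -0.03]
  ],
  "rot": [
    [0, 0, -0.12],
    [0, 0, -0.12],
    [0, 0, -0.12],
    [0, 0, -0.12],
    [0, 0, -0.124]
  ]
}}

```text
clock: 0.6
ee_pos: [0.1666, 0.6012, 0.3479]
eef_rot: [-0.169, 0.986, -0.002, -0.001]
wrist_force: [0.5, 0.8, -0.5]
gripper_width: 0.0881
gripper_force: 0.0
```

Request:
{"api": "send_rows", "payload": {
  "gripper": [0.088, 0.088, 0.088, 0.088, 0.088, 0.088, 0.088, 0.088, 0.088, 0.088],
  "dp": [
    [-0.012, -0.045, 0],
    [-0.012, -0.045, 0],
    [-0.012, -0.045, 0],
    [-0.012, -0.045, 0],
    [-0.012, -0.045, 0],
    [-0.012, -0.045, 0],
    [-0.012, -0.045, 0],
    [-0.012, -0.045, 0],
    [-0.012, -0.045, 0],
    [0, 0, 0]
  ],
  "rot": [
    [0, 0, 0],
    [0, 0, 0],
    [0, 0, 0],
    [0, 0, 0],
    [0, 0, 0],
    [0, 0, 0],
    [0, 0, 0],
    [0, 0, 0],
    [0, 0, 0],
    [0, 0, 0]
  ]
}}

```text
clock: 1.6
ee_pos: [0.4053, 0.2481, 0.348]
eef_rot: [-0.16, 0.987, -0.003, 0.0]
wrist_force: [0.1, 0.3, -0.2]
gripper_width: 0.0881
gripper_force: 0.0
```

```bash
python3 - <<'E'
from h import *
import json
o=get_obs();cv2.imwrite("pics/w1.png",camera("wrist"));json.dump([o['ee_pos'].tolist(),o['eef_rot'].tolist()],open('w1.json','w'));print(o['clock'],o['ee_pos'],o['eef_rot'])
cv2.imwrite("pics/w1b.png",cv2.resize(cv2.imread("pics/w1.png"),(800,600),interpolation=cv2.INTER_CUBIC))
E
```

```text
1.6 [0.4052881  0.24807902 0.34803063] [-1.60125108e-01  9.87093507e-01 -2.52131949e-03  1.72357622e-05]
```

View pics/w1b.png

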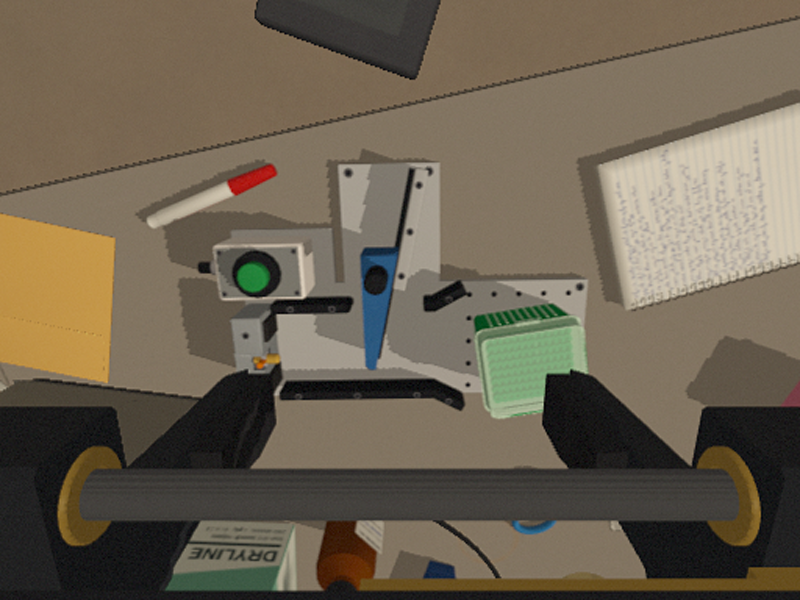

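The wrist view shows the wedge across the mouth, knob at (377,276). The green box is yawed slightly at (533,368), the button is at (254,278) and the marker at (215,195). I'll refine all the poses from this picture.

```bash
cat >> h.py <<'E'
import json
from scipy.spatial.transform import Rotation as Ro
from scipy.optimize import least_squares
def wmat(f):
    e,q=json.load(open(f)); m=camera_model("wrist"); T=np.eye(4);T[:3,:3]=Ro.from_quat(q).as_matrix();T[:3,3]=e
    return T@m['T_tool_cam'],K(m)
def wproj(f,X):
    T,(fo,cx,cy)=wmat(f); c=(np.atleast_2d(X)-T[:3,3])@T[:3,:3]; return np.c_[cx+fo*c[:,0]/c[:,2],cy+fo*c[:,1]/c[:,2]]
def W(p,X): 
    X=np.array(X)/1000.; c,s=np.cos(p[2]),np.sin(p[2]); return np.atleast_2d(X)@np.array([[c,-s,0],[s,c,0],[0,0,1]]).T+[p[0],p[1],0]
def fit(f,L,p0):
    px=np.array([l[0] for l in L])/1.5625
    s=least_squares(lambda p:(wproj(f,W(p,[l[1] for l in L]))-px).ravel(),p0,loss='soft_l1'); return s.x,s.fun.reshape(-1,2).round(1).tolist()
def inv(p,X):
    return W([0,0,-p[2]],1000*(np.r_[X]-[p[0],p[1],0]))*1000
E
python3 - <<'E'
from h import *
L=[((440,162),(-165,-179,10)),((338,163),(-69,-179,10)),((587,279),(-314,-64,10)),((254,278),(0,-87,78)),((437,380),(-158,41,40)),((352,311),(-78,-41,40))]
p,r=fit('w1.json',L,[.554,.149,-1.236]);print('deck',p,np.degrees(p[2]),r)
L=[((478,333),(-40,-47,85)),((580,318),(-40,47,85)),((587,404),(42,47,85)),((490,417),(42,-47,85))]
b,r=fit('w1.json',L,[.474,.385,.335]);print('box',b,np.degrees(b[2]),r); print('box in deck',inv(p,[b[0],b[1],0]),np.degrees(b[2]-p[2]))
k=least_squares(lambda v:(wproj('w1.json',[[v[0],v[1],.102]])-np.array([377,276])/1.5625).ravel(),[.43,.22]).x
print('knob',k,inv(p,[k[0],k[1],.102]),'conf',W(p,[0,-87,78]))
json.dump([p.tolist(),b.tolist()],open('pose.json','w'))
E
```

```text
deck [ 0.55018088  0.15420703 -1.22804861] -70.3620023147643 [[0.0, -0.5], [0.0, 0.3], [1.3, -0.9], [-0.1, -0.9], [-1.0, 5.7], [-0.1, 1.1]]
box [0.46843312 0.38416766 0.47428137] 27.174320709268947 [[-1.1, 0.6], [2.5, 0.4], [1.0, -0.7], [-2.4, -0.3]]
box in deck [[-244.05839519    0.29142626    0.        ]] 97.53632302403324
knob [0.42814813 0.22569956] [[-108.34645538  -90.90774757  102.        ]] conf [[0.46824125 0.1249684  0.078     ]]
```

Request:
{"api": "send_rows", "payload": {
  "gripper": [0.07, 0.07, 0.07, 0.07, 0.07, 0.07, 0.07, 0.07],
  "dp": [
    [-0.0146, -0.0285, 0],
    [0, 0, 0.04],
    [0, 0, 0.04],
    [0, 0, 0.04],
    [0, 0, 0.04],
    [0, 0, 0.04],
    [0, 0, 0.03],
    [0, 0, 0]
  ],
  "rot": [
    [0, 0, -0.021],
    [0, 0, 0],
    [0, 0, 0],
    [0, 0, 0],
    [0, 0, 0],
    [0, 0, 0],
    [0, 0, 0],
    [0, 0, 0]
  ]
}}

```text
clock: 2.45
ee_pos: [0.4216, 0.2336, 0.1157]
eef_rot: [-0.178, 0.984, -0.001, -0.004]
wrist_force: [-0.7, -0.3, -0.2]
gripper_width: 0.0699
gripper_force: 0.0
```

```bash
cat >> h.py <<'E'
def go(X,yaw=None):
    "dp in tool axes and tool-z turn to put TCP at X with tool y at world yaw (deg)"
    o=get_obs();R=Ro.from_quat(o['eef_rot']).as_matrix();d=R.T@(np.r_[X]-o['ee_pos'])
    a=np.degrees(np.arctan2(R[1,1],R[0,1])); print('t',o['clock'],'pos',o['ee_pos'].round(4),'dp',d.round(4),'tool y yaw',a.round(2),'tilt',R[:,2].round(3),'q',o['q'].round(2),'F',o['wrist_force'].round(1))
    return d
E
python3 - <<'E'
from h import *
import json
o=get_obs();cv2.imwrite("pics/w2.png",cv2.resize(camera("wrist"),(640,480)));go([.4281,.2257,.071])
print(np.r_[wproj('w1.json',[.4281,.2257,.1])])
E
```

```text
t 2.5 pos [0.4228 0.2341 0.1176] dp [-0.0022 -0.0097  0.0466] tool y yaw 110.51 tilt [-0.004 -0.001 -1.   ] q [-0.47  0.72 -0.21  2.09  0.39  0.37  0.94] F [-0.8 -0.1  0. ]
[[241.36937886 176.29507737]]
```

View pics/w2.png

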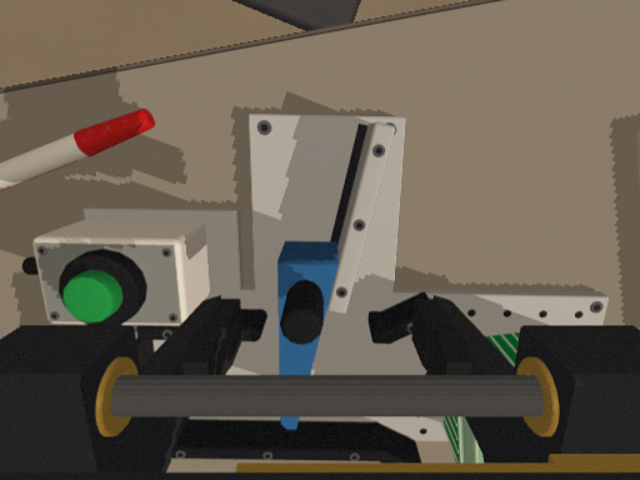

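The knob at (303,297) sits between the open fingers with the tip level above it; the button is at (93,296). I'll refine again from this closer picture.

```bash
python3 - <<'E'
from h import *
o=get_obs();json.dump([o['ee_pos'].tolist(),o['eef_rot'].tolist()],open('w2.json','w'))
s=1.25
L=[((405,118),(-165,-179,10)),((249,114),(-69,-179,10)),((608,296),(-314,-64,10)),((93,296),(0,-87,78))]
L=[((a[0]*s,a[1]*s),X) for a,X in L]
p,r=fit('w2.json',L,[.554,.149,-1.236]);print('deck',p,np.degrees(p[2]),r)
k=least_squares(lambda v:(wproj('w2.json',[[v[0],v[1],.102]])-np.array([304,296])*s/1.5625).ravel(),[.43,.22]).x
print('knob',k,inv(p,[k[0],k[1],.102]),'conf',W(p,[0,-87,78]))
go([k[0],k[1],.071])
E
```

```text
deck [ 0.55293161  0.1523317  -1.23419303] -70.71405148175322 [[0.3, -0.3], [-0.5, 0.1], [-1.5, -0.0], [1.0, -0.0]]
knob [0.42289837 0.22174997] [[-108.47041644  -99.80836301  102.        ]] conf [[0.47081387 0.12359708 0.078     ]]
t 2.5 pos [0.4228 0.2341 0.1176] dp [ 0.004  -0.0116  0.0466] tool y yaw 110.51 tilt [-0.004 -0.001 -1.   ] q [-0.47  0.72 -0.21  2.09  0.39  0.37  0.94] F [-0.8 -0.1  0. ]
```

```bash
python3 - <<'E'
from h import *
p=[0.5525,.1527,-1.2325]
for f,q in(('w2.json',(302*.8,324*.8)),('w1.json',(377/1.5625,279/1.5625))):
    k=least_squares(lambda v:(wproj(f,[[v[0],v[1],.102]])-q).ravel(),[.43,.22]).x
    print('knob',k,inv(p,[k[0],k[1],.102]))
go([.429,.2245,.071]); print(W(p,[-108,-91,0]))
E
```

```text
knob [0.43622644 0.22551853] [[-107.28019997  -85.51629246  102.        ]]
knob [0.4304758  0.22646287] [[-110.07954212  -90.62758951  102.        ]]
t 2.5 pos [0.4228 0.2341 0.1176] dp [-0.0026 -0.0111  0.0466] tool y yaw 110.51 tilt [-0.004 -0.001 -1.   ] q [-0.47  0.72 -0.21  2.09  0.39  0.37  0.94] F [-0.8 -0.1  0. ]
[[0.43081466 0.22437759 0.        ]]
```

Request:
{"api": "send_rows", "payload": {
  "gripper": [0.07, 0.07, 0.07, 0.07, 0.0, 0.0, 0.0, 0.0, 0.0, 0.0],
  "dp": [
    [-0.0062, -0.0112, 0],
    [0, 0, 0.02],
    [0, 0, 0.025],
    [0, 0, 0],
    [0, 0, 0],
    [0, 0, 0],
    [0, 0, 0],
    [0, 0, 0],
    [0, 0, 0],
    [0, 0, 0]
  ],
  "rot": [
    [0, 0, 0],
    [0, 0, 0],
    [0, 0, 0],
    [0, 0, 0],
    [0, 0, 0],
    [0, 0, 0],
    [0, 0, 0],
    [0, 0, 0],
    [0, 0, 0],
    [0, 0, 0]
  ]
}}

```text
clock: 3.5
ee_pos: [0.4344, 0.2248, 0.0739]
eef_rot: [-0.177, 0.984, 0.0, 0.0]
wrist_force: [-0.0, 0.6, 0.3]
gripper_width: 0.0239
gripper_force: 0.0
```

```bash
python3 - <<'E'
from h import *
p=[0.5525,.1527,-1.2325]
e=get_obs()['ee_pos'];print(inv(p,e)); go(W(p,[-121,-148,0])[0]+[0,0,e[2]])
E
```

```text
[[-107.25300486  -87.50856695   73.90963528]]
t 3.5 pos [0.4344 0.2248 0.0739] dp [ 0.0602  0.0148 -0.    ] tool y yaw 110.36 tilt [ 0.  0. -1.] q [-0.48  0.81 -0.15  2.1   0.43  0.26  0.93] F [-0.   0.6  0.3]
```

Request:
{"api": "send_rows", "payload": {
  "gripper": [0.0, 0.0, 0.0, 0.0, 0.0, 0.0, 0.0, 0.0, 0.0, 0.0],
  "dp": [
    [0, 0, 0],
    [0, 0, 0],
    [0, 0, 0],
    [0.0098, 0.0021, 0],
    [0.0098, 0.0021, 0],
    [0.0098, 0.0021, 0],
    [0.0098, 0.0021, 0],
    [0.0098, 0.0021, 0],
    [0.0058, 0.0012, 0],
    [0, 0, 0]
  ],
  "rot": [
    [0, 0, 0],
    [0, 0, 0],
    [0, 0, 0],
    [0, 0, 0],
    [0, 0, 0],
    [0, 0, 0],
    [0, 0, 0],
    [0, 0, 0],
    [0, 0, 0],
    [0, 0, 0]
  ]
}}

```text
clock: 4.5
ee_pos: [0.378, 0.2182, 0.0738]
eef_rot: [-0.178, 0.984, 0.001, 0.0]
wrist_force: [-0.4, 4.9, 0.8]
gripper_width: 0.0191
gripper_force: 30.0
```

Request:
{"api": "send_rows", "payload": {
  "gripper": [0.0, 0.0, 0.0, 0.0],
  "dp": [
    [0.0029, 0.0006, 0],
    [0.0029, 0.0006, 0],
    [0.002, 0.0004, 0],
    [0, 0, 0]
  ],
  "rot": [
    [0, 0, 0],
    [0, 0, 0],
    [0, 0, 0],
    [0, 0, 0]
  ]
}}

```text
clock: 4.9
ee_pos: [0.3713, 0.2174, 0.0738]
eef_rot: [-0.177, 0.984, 0.002, 0.001]
wrist_force: [0.5, 5.5, -1.7]
gripper_width: 0.019
gripper_force: 30.0
```

Request:
{"api": "send_rows", "payload": {
  "gripper": [0.0, 0.0, 0.0],
  "dp": [
    [0.002, 0.0004, 0],
    [0.002, 0.0004, 0],
    [0, 0, 0]
  ],
  "rot": [
    [0, 0, 0],
    [0, 0, 0],
    [0, 0, 0]
  ]
}}

```text
clock: 5.2
ee_pos: [0.3696, 0.2172, 0.0738]
eef_rot: [-0.177, 0.984, 0.002, 0.003]
wrist_force: [4.7, 4.7, -3.6]
gripper_width: 0.0193
gripper_force: 30.0
```

Request:
{"api": "send_rows", "payload": {
  "gripper": [0.05, 0.05, 0.05, 0.05, 0.05, 0.05, 0.05, 0.05, 0.05, 0.05],
  "dp": [
    [0, 0, 0],
    [0, 0, 0],
    [0, 0, 0],
    [0, 0, -0.02],
    [0, 0, -0.04],
    [0, 0, -0.04],
    [0, 0, -0.02],
    [0, 0, 0],
    [0, 0, 0],
    [0, 0, 0]
  ],
  "rot": [
    [0, 0, 0],
    [0, 0, 0],
    [0, 0, 0],
    [0, 0, 0],
    [0, 0, 0],
    [0, 0, 0],
    [0, 0, -0.14],
    [0, 0, -0.14],
    [0, 0, -0.14],
    [0, 0, -0.14]
  ]
}}

```text
clock: 6.2
ee_pos: [0.3663, 0.2136, 0.1938]
eef_rot: [-0.444, 0.896, -0.001, -0.001]
wrist_force: [-0.8, -0.1, -0.3]
gripper_width: 0.0501
gripper_force: 0.0
```

```bash
python3 - <<'E'
from h import *
p=[0.5525,.1527,-1.2325]
X=W(p,[-330,0,0])[0]+[0,0,.19];print(X);go(X)
E
```

```text
[0.44297945 0.46399608 0.19      ]
t 6.2 pos [0.3663 0.2136 0.1938] dp [-0.2457  0.0905  0.0033] tool y yaw 142.74 tilt [-0.001 -0.002 -1.   ] q [-0.33  0.55 -0.46  2.18  0.5   0.51  1.31] F [-0.8 -0.1 -0.3]
```

Request:
{"api": "send_rows", "payload": {
  "gripper": [0.03, 0.03, 0.03, 0.03, 0.03, 0.03, 0.03, 0.03],
  "dp": [
    [-0.0307, 0.0113, 0],
    [-0.0307, 0.0113, 0],
    [-0.0307, 0.0113, 0],
    [-0.0307, 0.0113, 0],
    [-0.0307, 0.0113, 0],
    [-0.0307, 0.0113, 0],
    [-0.0307, 0.0113, 0],
    [-0.0307, 0.0113, 0]
  ],
  "rot": [
    [0, 0, 0],
    [0, 0, 0],
    [0, 0, 0],
    [0, 0, 0],
    [0, 0, 0],
    [0, 0, 0],
    [0, 0, 0],
    [0, 0, 0]
  ]
}}

```text
clock: 7.0
ee_pos: [0.4447, 0.4645, 0.193]
eef_rot: [-0.442, 0.897, -0.001, -0.001]
wrist_force: [0.9, 1.2, 0.1]
gripper_width: 0.03
gripper_force: 0.0
```

Request:
{"api": "send_rows", "payload": {
  "gripper": [0.03, 0.03, 0.03, 0.03, 0.03, 0.03, 0.03, 0.03, 0.03, 0.03],
  "dp": [
    [0, 0, 0],
    [0, 0, 0],
    [0, 0, 0],
    [0, 0, 0],
    [0, 0, 0],
    [0, 0, 0],
    [0, 0, 0],
    [0, 0, 0],
    [0, 0, 0],
    [0, 0, 0]
  ],
  "rot": [
    [0, 0, 0.14],
    [0, 0, 0.14],
    [0, 0, 0.14],
    [0, 0, 0.14],
    [0, 0, 0.14],
    [0, 0, 0.14],
    [0, 0, 0.14],
    [0, 0, 0.14],
    [0, 0, 0.14],
    [0, 0, 0.14]
  ]
}}

```text
clock: 8.0
ee_pos: [0.4443, 0.4632, 0.193]
eef_rot: [0.243, 0.97, -0.001, -0.001]
wrist_force: [0.3, 0.4, -0.9]
gripper_width: 0.03
gripper_force: 0.0
```

Request:
{"api": "send_rows", "payload": {
  "gripper": [0.03, 0.03, 0.03, 0.03, 0.03, 0.03, 0.03],
  "dp": [
    [0, 0, 0],
    [0, 0, 0],
    [0, 0, 0],
    [0, 0, 0],
    [0, 0, 0],
    [0, 0, 0],
    [0, 0, 0]
  ],
  "rot": [
    [0, 0, 0.14],
    [0, 0, 0.14],
    [0, 0, 0.14],
    [0, 0, 0.14],
    [0, 0, 0.14],
    [0, 0, 0.05],
    [0, 0, 0]
  ]
}}

```text
clock: 8.7
ee_pos: [0.4442, 0.4636, 0.1931]
eef_rot: [0.579, 0.815, -0.001, 0.0]
wrist_force: [0.3, 0.6, -0.8]
gripper_width: 0.0301
gripper_force: 0.0
```

```bash
python3 - <<'E'
from h import *
p=[0.5525,.1527,-1.2325]
o=get_obs();json.dump([o['ee_pos'].tolist(),o['eef_rot'].tolist()],open('w3.json','w'));cv2.imwrite("pics/w3.png",cv2.resize(camera("wrist"),(800,600)))
go(W(p,[-330,0,0])[0]+[0,0,.04])
E
```

```text
t 8.75 pos [0.4443 0.4638 0.1932] dp [ 0.0009 -0.0009  0.1532] tool y yaw 19.31 tilt [-0.001 -0.002 -1.   ] q [-0.95  0.77  0.14  1.56 -0.13  0.82 -0.42] F [-0.7  0.7 -0.1]
```

View pics/w3.png

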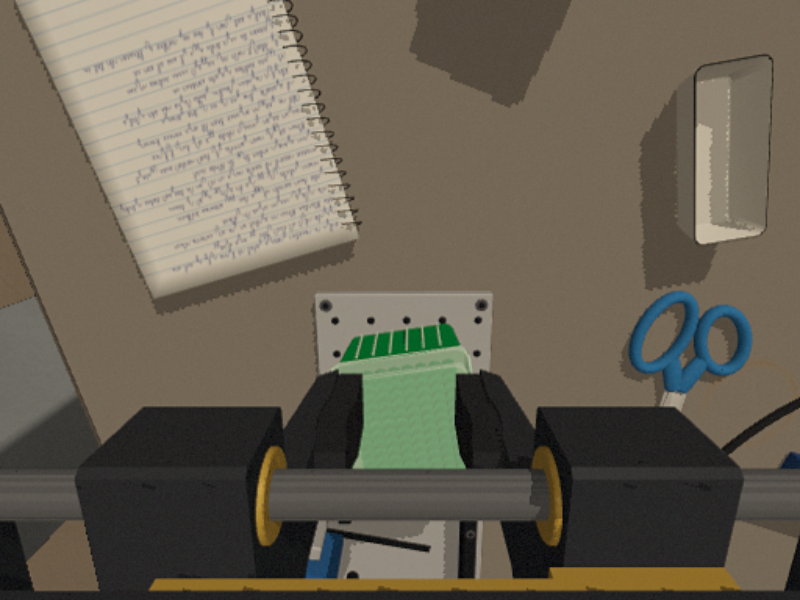

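The box's trailing lid edge runs from (340,376) to (468,352), and the plate's rear corners are at (316,294) and (492,293).

```bash
python3 - <<'E'
from h import *
def at(q,z): 
    return least_squares(lambda v:(wproj('w3.json',[[v[0],v[1],z]])-np.array(q)/1.5625).ravel(),[.45,.45]).x
p=[0.5525,.1527,-1.2325]
for q,z in(((316,294),.01),((492,293),.01),((340,376),.079),((468,352),.079)):
    v=at(q,z);print(v,inv(p,[v[0],v[1],z]).round(1))
E
```

```text
[0.38776282 0.42697323] [[-313.4  -64.4   10. ]]
[0.5022278  0.46768747] [[-313.8   57.1   10. ]]
[0.42088953 0.40665793] [[-283.2  -39.9   79. ]]
[0.48495829 0.44471838] [[-297.9   33.2   79. ]]
```

Request:
{"api": "send_rows", "payload": {
  "gripper": [0.036, 0.036, 0.036, 0.036, 0.036, 0.036],
  "dp": [
    [0, 0, 0.04],
    [0, 0, 0.04],
    [0, 0, 0.04],
    [0, 0, 0.033],
    [0, 0, 0],
    [0, 0, 0]
  ],
  "rot": [
    [0, 0, 0],
    [0, 0, 0],
    [0, 0, 0],
    [0, 0, 0],
    [0, 0, 0],
    [0, 0, 0]
  ]
}}

```text
clock: 9.35
ee_pos: [0.445, 0.4643, 0.0409]
eef_rot: [0.579, 0.816, -0.0, -0.0]
wrist_force: [-0.1, -0.0, 1.0]
gripper_width: 0.0357
gripper_force: 0.0
```

Request:
{"api": "send_rows", "payload": {
  "gripper": [0.036, 0.036, 0.036, 0.036, 0.036, 0.036, 0.036, 0.036, 0.036, 0.036],
  "dp": [
    [-0.01, 0, 0],
    [-0.005, 0, 0],
    [-0.005, 0, 0],
    [-0.005, 0, 0],
    [-0.005, 0, 0],
    [-0.005, 0, 0],
    [-0.005, 0, 0],
    [-0.005, 0, 0],
    [-0.005, 0, 0],
    [0, 0, 0]
  ],
  "rot": [
    [0, 0, 0],
    [0, 0, 0],
    [0, 0, 0],
    [0, 0, 0],
    [0, 0, 0],
    [0, 0, 0],
    [0, 0, 0],
    [0, 0, 0],
    [0, 0, 0],
    [0, 0, 0]
  ]
}}

```text
clock: 10.35
ee_pos: [0.4615, 0.416, 0.0406]
eef_rot: [0.579, 0.815, -0.001, 0.0]
wrist_force: [-0.3, 3.4, 1.7]
gripper_width: 0.0358
gripper_force: 1.7
```

```bash
python3 - <<'E'
from h import *
p=[0.5525,.1527,-1.2325]
o=get_obs();json.dump([o['ee_pos'].tolist(),o['eef_rot'].tolist()],open('w4.json','w'))
a=camera("wrist");b=camera("scene")
cv2.imwrite("pics/w4.png",np.hstack([cv2.resize(a,(400,300)),cv2.resize(b[165:255,160:280],(400,300),interpolation=cv2.INTER_CUBIC)]))
print(inv(p,o['ee_pos']).round(1),inv(p,o['ee_pos']))
go(W(p,[-200,0,0])[0]+[0,0,.04])
E
```

```text
[[-278.6    1.5   40.6]] [[-278.61122253    1.53157987   40.55011627]]
t 10.45 pos [0.4614 0.4161 0.0403] dp [-0.0787 -0.0013  0.0004] tool y yaw 19.21 tilt [-0.001 -0.002 -1.   ] q [-0.85  0.96  0.08  1.71 -0.14  0.48 -0.34] F [0.6 2.  1.5]
```

View pics/w4.png

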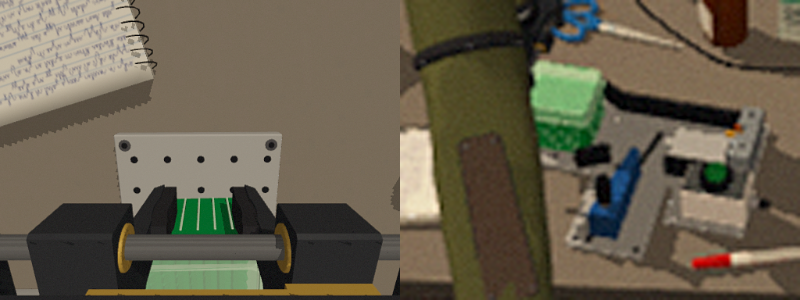

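Left: the box is squared against both fingers, centred at (203,215). Right: the wedge is fully drawn out and the bay is clear.

Request:
{"api": "send_rows", "payload": {
  "gripper": [0.036, 0.036, 0.036, 0.036, 0.036, 0.036, 0.036, 0.036, 0.036, 0.036],
  "dp": [
    [-0.008, -0.0008, 0],
    [-0.008, -0.0007, 0],
    [-0.008, 0, 0],
    [-0.008, 0, 0],
    [-0.008, 0, 0],
    [-0.008, 0, 0],
    [-0.008, 0, 0],
    [-0.008, 0, 0],
    [-0.008, 0, 0],
    [-0.008, 0, 0]
  ],
  "rot": [
    [0, 0, 0],
    [0, 0, 0],
    [0, 0, 0],
    [0, 0, 0],
    [0, 0, 0],
    [0, 0, 0],
    [0, 0, 0],
    [0, 0, 0],
    [0, 0, 0],
    [0, 0, 0]
  ]
}}

```text
clock: 11.45
ee_pos: [0.4898, 0.3448, 0.042]
eef_rot: [0.579, 0.816, 0.005, 0.001]
wrist_force: [2.3, 8.6, 2.1]
gripper_width: 0.0358
gripper_force: 4.2
```

Request:
{"api": "send_rows", "payload": {
  "gripper": [0.036, 0.036, 0.036, 0.036, 0.036, 0.036, 0.036, 0.036, 0.036],
  "dp": [
    [-0.008, 0, 0],
    [-0.008, 0, 0],
    [-0.008, 0, 0],
    [-0.008, 0, 0],
    [-0.008, 0, 0],
    [-0.008, 0, 0],
    [-0.008, 0, 0],
    [-0.008, 0, 0],
    [0, 0, 0]
  ],
  "rot": [
    [0, 0, 0],
    [0, 0, 0],
    [0, 0, 0],
    [0, 0, 0],
    [0, 0, 0],
    [0, 0, 0],
    [0, 0, 0],
    [0, 0, 0],
    [0, 0, 0]
  ]
}}

```text
clock: 12.35
ee_pos: [0.5082, 0.2787, 0.0406]
eef_rot: [0.58, 0.815, -0.001, 0.0]
wrist_force: [0.5, 1.2, 0.1]
gripper_width: 0.036
gripper_force: 0.5
```

```bash
python3 - <<'E'
from h import *
p=[0.5525,.1527,-1.2325]
o=get_obs();print(inv(p,o['ee_pos']).round(1))
go(W(p,[-101,0,0])[0]+[0,0,.04])
E
```

```text
[[-133.6    0.    40.6]]
t 12.35 pos [0.5082 0.2787 0.0406] dp [-0.0326  0.0001  0.0007] tool y yaw 19.13 tilt [ 0.    -0.002 -1.   ] q [-0.6   0.93  0.04  1.84 -0.08  0.38 -0.17] F [0.5 1.2 0.1]
```

Request:
{"api": "send_rows", "payload": {
  "gripper": [0.036, 0.036, 0.036, 0.036, 0.036, 0.036],
  "dp": [
    [-0.005, 0, 0],
    [-0.005, 0, 0],
    [-0.005, 0, 0],
    [-0.005, 0, 0],
    [-0.004, 0, 0],
    [0, 0, 0]
  ],
  "rot": [
    [0, 0, 0],
    [0, 0, 0],
    [0, 0, 0],
    [0, 0, 0],
    [0, 0, 0],
    [0, 0, 0]
  ]
}}

```text
clock: 12.95
ee_pos: [0.5155, 0.2569, 0.0406]
eef_rot: [0.579, 0.815, -0.001, 0.0]
wrist_force: [-0.2, 1.2, 0.4]
gripper_width: 0.0361
gripper_force: 0.4
```

Request:
{"api": "send_rows", "payload": {
  "gripper": [0.036, 0.036, 0.036, 0.036],
  "dp": [
    [-0.003, 0, 0],
    [-0.003, 0, 0],
    [-0.002, 0, 0],
    [0, 0, 0]
  ],
  "rot": [
    [0, 0, 0],
    [0, 0, 0],
    [0, 0, 0],
    [0, 0, 0]
  ]
}}

```text
clock: 13.35
ee_pos: [0.5171, 0.2524, 0.0408]
eef_rot: [0.578, 0.816, 0.0, -0.001]
wrist_force: [-0.6, 5.8, 1.2]
gripper_width: 0.0362
gripper_force: 2.7
```

Request:
{"api": "send_rows", "payload": {
  "gripper": [0.036, 0.036, 0.036, 0.036],
  "dp": [
    [-0.003, 0, 0],
    [-0.003, 0, 0],
    [0, 0, 0],
    [0, 0, 0]
  ],
  "rot": [
    [0, 0, 0],
    [0, 0, 0],
    [0, 0, 0],
    [0, 0, 0]
  ]
}}

```text
clock: 13.75
ee_pos: [0.5182, 0.249, 0.0408]
eef_rot: [0.578, 0.816, 0.001, -0.002]
wrist_force: [-2.9, 9.2, 2.4]
gripper_width: 0.0359
gripper_force: 4.7
```

Request:
{"api": "send_rows", "payload": {
  "gripper": [0.036, 0.036, 0.036],
  "dp": [
    [-0.003, 0, 0],
    [-0.002, 0, 0],
    [0, 0, 0]
  ],
  "rot": [
    [0, 0, 0],
    [0, 0, 0],
    [0, 0, 0]
  ]
}}

```text
clock: 14.05
ee_pos: [0.5182, 0.2489, 0.0411]
eef_rot: [0.576, 0.817, 0.003, -0.004]
wrist_force: [-6.4, 15.5, 3.6]
gripper_width: 0.0361
gripper_force: 8.9
```

```bash
python3 - <<'E'
from h import *
p=[0.5525,.1527,-1.2325]
o=get_obs();print(inv(p,o['ee_pos']).round(1))
go(W(p,[-101,0,0])[0]+[0,0,.04])
E
```

```text
[[-102.1   -0.4   41.1]]
t 14.05 pos [0.5182 0.2489 0.0411] dp [-0.0011  0.0004  0.001 ] tool y yaw 19.62 tilt [-0.004  0.01  -1.   ] q [-0.53  0.92  0.01  1.85 -0.06  0.37 -0.12] F [-6.4 15.5  3.6]
```

Request:
{"api": "send_rows", "payload": {
  "gripper": [0.036, 0.036, 0.036, 0.036, 0.05, 0.05, 0.05, 0.05],
  "dp": [
    [0.015, 0, 0],
    [0.02, 0, 0],
    [0.02, 0, 0],
    [0, 0, -0.04],
    [0, 0, -0.04],
    [0, 0, -0.03],
    [0, 0, 0],
    [0, 0, 0]
  ],
  "rot": [
    [0, 0, 0],
    [0, 0, 0],
    [0, 0, 0],
    [0, 0, 0],
    [0, 0, 0],
    [0, 0, 0.1],
    [0, 0, 0.105],
    [0, 0, 0]
  ]
}}

```text
clock: 14.85
ee_pos: [0.5038, 0.2912, 0.1514]
eef_rot: [0.66, 0.751, -0.0, 0.001]
wrist_force: [0.0, -0.7, -0.3]
gripper_width: 0.0498
gripper_force: 0.0
```

```bash
python3 - <<'E'
from h import *
go([.371,.2175,.074])
E
```

```text
t 14.85 pos [0.5038 0.2912 0.1514] dp [-0.0558 -0.1412  0.0774] tool y yaw 7.42 tilt [ 0.001 -0.001 -1.   ] q [-0.68  0.75  0.13  1.79 -0.15  0.61 -0.33] F [ 0.  -0.7 -0.3]
```

Request:
{"api": "send_rows", "payload": {
  "gripper": [0.05, 0.05, 0.05, 0.05, 0.05, 0.05, 0.05],
  "dp": [
    [-0.0112, -0.0282, 0],
    [-0.0112, -0.0282, 0],
    [-0.0112, -0.0282, 0],
    [-0.0112, -0.0282, 0],
    [-0.011, -0.0284, 0],
    [0, 0, 0],
    [0, 0, 0]
  ],
  "rot": [
    [0, 0, 0],
    [0, 0, 0],
    [0, 0, 0],
    [0, 0, 0],
    [0, 0, 0],
    [0, 0, 0],
    [0, 0, 0]
  ]
}}

```text
clock: 15.55
ee_pos: [0.3705, 0.2178, 0.1503]
eef_rot: [0.659, 0.752, -0.001, -0.0]
wrist_force: [0.3, -0.1, -0.0]
gripper_width: 0.0497
gripper_force: 0.0
```

```bash
python3 - <<'E'
from h import *
go([.371,.2175,.074])
E
```

```text
t 15.55 pos [0.3705 0.2178 0.1503] dp [-0.0003  0.0005  0.0763] tool y yaw 7.58 tilt [-0.001 -0.001 -1.   ] q [-0.69  0.62  0.09  2.23 -0.17  0.3  -0.33] F [ 0.3 -0.1 -0. ]
```

Request:
{"api": "send_rows", "payload": {
  "gripper": [0.05, 0.05, 0.05, 0.05, 0.0, 0.0, 0.0, 0.0, 0.0, 0.0],
  "dp": [
    [0, 0, 0.03],
    [0, 0, 0.03],
    [0, 0, 0.016],
    [0, 0, 0],
    [0, 0, 0],
    [0, 0, 0],
    [0, 0, 0],
    [0, 0, 0],
    [0, 0, 0],
    [0, 0, 0]
  ],
  "rot": [
    [0, 0, 0],
    [0, 0, 0],
    [0, 0, 0],
    [0, 0, 0],
    [0, 0, 0],
    [0, 0, 0],
    [0, 0, 0],
    [0, 0, 0],
    [0, 0, 0],
    [0, 0, 0]
  ]
}}

```text
clock: 16.55
ee_pos: [0.3717, 0.2189, 0.0753]
eef_rot: [0.659, 0.752, 0.001, 0.0]
wrist_force: [0.9, 0.7, 6.9]
gripper_width: 0.0189
gripper_force: 30.0
```

Request:
{"api": "send_rows", "payload": {
  "gripper": [0.0, 0.0, 0.0, 0.0, 0.0, 0.0, 0.0, 0.0],
  "dp": [
    [0, 0, 0],
    [0, 0.01, 0],
    [0, 0.01, 0],
    [0, 0.01, 0],
    [0, 0.01, 0],
    [0, 0.01, 0],
    [0, 0.005, 0],
    [0, 0, 0]
  ],
  "rot": [
    [0, 0, 0],
    [0, 0, 0],
    [0, 0, 0],
    [0, 0, 0],
    [0, 0, 0],
    [0, 0, 0],
    [0, 0, 0],
    [0, 0, 0]
  ]
}}

```text
clock: 17.35
ee_pos: [0.4223, 0.2255, 0.0753]
eef_rot: [0.659, 0.752, -0.002, -0.002]
wrist_force: [-6.1, 1.2, 10.9]
gripper_width: 0.0193
gripper_force: 30.0
```

```bash
python3 - <<'E'
from h import *
p=[0.5525,.1527,-1.2325]
print(inv(p,get_obs()['ee_pos']));go([.371,.2175,.074])
E
```

```text
[[-111.92209775  -98.6724691    75.31178785]]
t 17.35 pos [0.4223 0.2255 0.0753] dp [-0.0012 -0.0519  0.0016] tool y yaw 7.59 tilt [-0.006 -0.001 -1.   ] q [-0.61  0.8   0.05  2.13 -0.16  0.22 -0.29] F [-6.1  1.2 10.9]
```

Request:
{"api": "send_rows", "payload": {
  "gripper": [0.0, 0.0, 0.0, 0.0, 0.0],
  "dp": [
    [0, 0.005, 0],
    [0, 0.004, 0],
    [0, 0.003, 0],
    [0, 0.003, 0],
    [0, 0, 0]
  ],
  "rot": [
    [0, 0, 0],
    [0, 0, 0],
    [0, 0, 0],
    [0, 0, 0],
    [0, 0, 0]
  ]
}}

```text
clock: 17.85
ee_pos: [0.4353, 0.2273, 0.0753]
eef_rot: [0.659, 0.753, -0.004, -0.003]
wrist_force: [-9.3, 0.9, 14.8]
gripper_width: 0.0189
gripper_force: 30.1
```

Request:
{"api": "send_rows", "payload": {
  "gripper": [0.0, 0.0, 0.0],
  "dp": [
    [0, 0.003, 0],
    [0, 0.002, 0],
    [0, 0, 0]
  ],
  "rot": [
    [0, 0, 0],
    [0, 0, 0],
    [0, 0, 0]
  ]
}}

```text
clock: 18.15
ee_pos: [0.4367, 0.2274, 0.0752]
eef_rot: [0.658, 0.753, -0.006, -0.005]
wrist_force: [-15.8, 0.5, 19.9]
gripper_width: 0.0188
gripper_force: 30.1
```

Request:
{"api": "send_rows", "payload": {
  "gripper": [0.0, 0.0, 0.0],
  "dp": [
    [0, 0.002, 0],
    [0, 0.002, 0],
    [0, 0, 0]
  ],
  "rot": [
    [0, 0, 0],
    [0, 0, 0],
    [0, 0, 0]
  ]
}}

```text
clock: 18.45
ee_pos: [0.4383, 0.2276, 0.075]
eef_rot: [0.658, 0.753, -0.008, -0.006]
wrist_force: [-17.8, 0.0, 22.1]
gripper_width: 0.0191
gripper_force: 30.1
```

Request:
{"api": "send_rows", "payload": {
  "gripper": [0.0, 0.0, 0.0],
  "dp": [
    [0, 0.002, 0],
    [0, 0.002, 0],
    [0, 0, 0]
  ],
  "rot": [
    [0, 0, 0],
    [0, 0, 0],
    [0, 0, 0]
  ]
}}

```text
clock: 18.75
ee_pos: [0.4387, 0.2277, 0.0749]
eef_rot: [0.657, 0.753, -0.011, -0.008]
wrist_force: [-23.2, 0.2, 27.3]
gripper_width: 0.0191
gripper_force: 30.0
```

Request:
{"api": "send_rows", "payload": {
  "gripper": [0.0, 0.0, 0.0],
  "dp": [
    [0, 0.002, -0.001],
    [0, 0.001, -0.001],
    [0, 0, 0]
  ],
  "rot": [
    [0, 0, 0],
    [0, 0, 0],
    [0, 0, 0]
  ]
}}

```text
clock: 19.05
ee_pos: [0.4387, 0.2277, 0.0751]
eef_rot: [0.657, 0.754, -0.014, -0.009]
wrist_force: [-25.3, 1.4, 11.3]
gripper_width: 0.0192
gripper_force: 30.2
```

```bash
python3 - <<'E'
from h import *
o=get_obs();json.dump([o['ee_pos'].tolist(),o['eef_rot'].tolist()],open('w5.json','w'))
a=camera("wrist");b=camera("side")
cv2.imwrite("pics/w5.png",np.hstack([cv2.resize(a,(400,300)),cv2.resize(b[165:240,190:290],(400,300),interpolation=cv2.INTER_CUBIC)]))
p=[0.5525,.1527,-1.2325]
print(inv(p,get_obs()['ee_pos']));go([.371,.2175,.074])
E
```

```text
[[-108.4941291   -82.46108942   75.09763517]]
t 19.15 pos [0.4387 0.2277 0.0751] dp [-0.0008 -0.0684  0.0034] tool y yaw 7.86 tilt [-0.033 -0.009 -0.999] q [-0.6   0.82  0.05  2.06 -0.15  0.3  -0.28] F [-26.5   1.3  11.3]
```

View pics/w5.png

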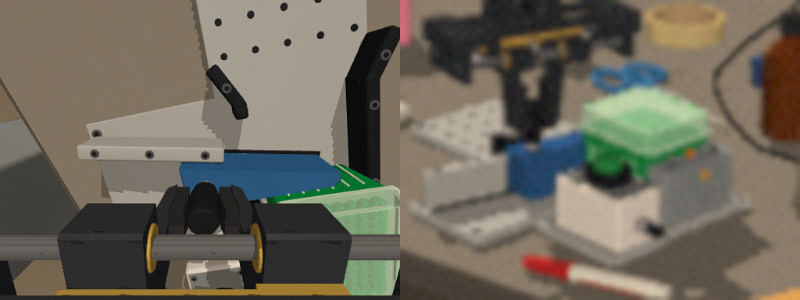

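The wrist view shows the wedge in front of the box at (260,175), and it stays put under 26 N. I'll ease the load off, release the knob and lift.

Request:
{"api": "send_rows", "payload": {
  "gripper": [0.0, 0.0, 0.0, 0.0],
  "dp": [
    [0, -0.004, 0],
    [0, -0.004, 0],
    [0, -0.003, 0],
    [0, 0, 0]
  ],
  "rot": [
    [0, 0, 0],
    [0, 0, 0],
    [0, 0, 0],
    [0, 0, 0]
  ]
}}

```text
clock: 19.55
ee_pos: [0.4385, 0.2277, 0.0753]
eef_rot: [0.658, 0.753, -0.005, -0.004]
wrist_force: [-7.5, 0.9, -5.4]
gripper_width: 0.0191
gripper_force: 29.9
```

Request:
{"api": "send_rows", "payload": {
  "gripper": [0.0, 0.04, 0.04, 0.04, 0.04, 0.04, 0.04, 0.04, 0.04, 0.04],
  "dp": [
    [0, -0.003, 0],
    [0, 0, 0],
    [0, 0, 0],
    [0, 0, 0],
    [0, 0, 0],
    [0, 0, -0.02],
    [0, 0, -0.03],
    [0, 0, -0.03],
    [0, 0, -0.02],
    [0, 0, 0]
  ],
  "rot": [
    [0, 0, 0],
    [0, 0, 0],
    [0, 0, 0],
    [0, 0, 0],
    [0, 0, 0],
    [0, 0, 0],
    [0, 0, 0],
    [0, 0, 0],
    [0, 0, 0],
    [0, 0, 0]
  ]
}}

```text
clock: 20.55
ee_pos: [0.4443, 0.2287, 0.1794]
eef_rot: [0.66, 0.752, 0.003, 0.001]
wrist_force: [1.2, -0.7, -0.6]
gripper_width: 0.0401
gripper_force: 0.0
```

```bash
python3 - <<'E'
from h import *
o=get_obs();json.dump([o['ee_pos'].tolist(),o['eef_rot'].tolist()],open('w6.json','w'))
p=[0.5525,.1527,-1.2325]
C=W(p,[0,-87,0])[0];print(C)
go([C[0],C[1],.12]); cv2.imwrite("pics/w6.png",camera("wrist"))
E
```

```text
[0.47043103 0.1238264  0.        ]
t 20.55 pos [0.4443 0.2287 0.1794] dp [-0.1075  0.0119  0.0592] tool y yaw 7.47 tilt [ 0.006  0.003 -1.   ] q [-0.64  0.62  0.11  2.02 -0.13  0.5  -0.3 ] F [ 1.2 -0.7 -0.6]
```

Request:
{"api": "send_rows", "payload": {
  "gripper": [0.0, 0.0, 0.0, 0.0, 0.0, 0.0, 0.0, 0.0],
  "dp": [
    [-0.0215, 0.0024, 0],
    [-0.0215, 0.0024, 0],
    [-0.0215, 0.0024, 0],
    [-0.0215, 0.0024, 0],
    [-0.0215, 0.0021, 0],
    [0, 0, 0.03],
    [0, 0, 0.03],
    [0, 0, 0]
  ],
  "rot": [
    [0, 0, 0],
    [0, 0, 0],
    [0, 0, 0],
    [0, 0, 0],
    [0, 0, 0],
    [0, 0, 0],
    [0, 0, 0],
    [0, 0, 0]
  ]
}}

```text
clock: 21.4
ee_pos: [0.4653, 0.1219, 0.1132]
eef_rot: [0.659, 0.752, -0.003, -0.002]
wrist_force: [-0.4, 0.6, 0.6]
gripper_width: 0.0005
gripper_force: 0.0
```

```bash
python3 - <<'E'
from h import *
go([.4698,.1240,.078]); a=camera("wrist");b=camera("side")
cv2.imwrite("pics/w7.png",np.hstack([cv2.resize(a,(400,300)),cv2.resize(b[165:240,190:290],(400,300),interpolation=cv2.INTER_CUBIC)]))
E
```

```text
t 21.4 pos [0.4653 0.1219 0.1132] dp [0.0015 0.005  0.0352] tool y yaw 7.49 tilt [-0.008 -0.002 -1.   ] q [-0.38  0.73  0.05  2.1  -0.11  0.32 -0.11] F [-0.4  0.6  0.6]
```

View pics/w7.png

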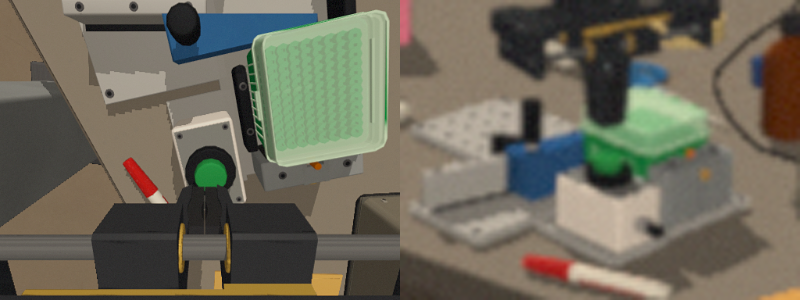

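The box is seated with the wedge tight behind it. The button is at (210,175), just ahead of the closed fingertips.

```bash
python3 - <<'E'
from h import *
o=get_obs();json.dump([o['ee_pos'].tolist(),o['eef_rot'].tolist()],open('w7.json','w'))
for q in((210,173),(210,177)):
    v=least_squares(lambda v:(wproj('w7.json',[[v[0],v[1],.078]])-np.array(q)*1.28).ravel(),[.47,.12]).x;print(v)
go([v[0],v[1],.078])
E
```

```text
[0.47059516 0.12478386]
[0.47106565 0.12138512]
t 21.5 pos [0.4672 0.1227 0.1161] dp [-0.0018  0.0037  0.0381] tool y yaw 7.5 tilt [-0.002 -0.001 -1.   ] q [-0.38  0.73  0.05  2.1  -0.11  0.32 -0.11] F [0.4 0.4 0.6]
```

Request:
{"api": "send_rows", "payload": {
  "gripper": [0.0, 0.0, 0.0, 0.0, 0.0],
  "dp": [
    [0, 0.003, 0.01],
    [0, 0, 0.015],
    [0, 0, 0.01],
    [0, 0, 0.005],
    [0, 0, 0.0]
  ],
  "rot": [
    [0, 0, 0],
    [0, 0, 0],
    [0, 0, 0],
    [0, 0, 0],
    [0, 0, 0]
  ]
}}

```text
clock: 22.0
ee_pos: [0.4716, 0.1237, 0.0769]
eef_rot: [0.659, 0.752, 0.001, 0.0]
wrist_force: [0.7, 0.8, 4.4]
gripper_width: 0.0001
gripper_force: 2.3
```

Request:
{"api": "send_rows", "payload": {
  "gripper": [0.0, 0.0, 0.0, 0.0],
  "dp": [
    [0, 0, 0.003],
    [0, 0, 0.003],
    [0, 0, 0.002],
    [0, 0, 0]
  ],
  "rot": [
    [0, 0, 0],
    [0, 0, 0],
    [0, 0, 0],
    [0, 0, 0]
  ]
}}

```text
clock: 22.4
ee_pos: [0.4718, 0.1237, 0.0753]
eef_rot: [0.659, 0.752, 0.003, 0.001]
wrist_force: [-9.8, -1.7, 72.1]
gripper_width: 0.0006
gripper_force: 35.9
```

Request:
{"api": "send_rows", "payload": {
  "gripper": [0.0, 0.0, 0.0, 0.0, 0.0, 0.0],
  "dp": [
    [0, 0, -0.01],
    [0, 0, -0.02],
    [0, 0, -0.04],
    [0, 0, -0.04],
    [0, 0, -0.03],
    [0, 0, 0]
  ],
  "rot": [
    [0, 0, 0],
    [0, 0, 0],
    [0, 0, 0],
    [0, 0, 0],
    [0, 0, 0],
    [0, 0, 0]
  ]
}}

```text
clock: 23.0
ee_pos: [0.4733, 0.1239, 0.2125]
eef_rot: [0.659, 0.752, 0.004, 0.002]
wrist_force: [-0.3, 0.5, 0.8]
gripper_width: 0.0006
gripper_force: 0.0
```

```bash
python3 - <<'E'
from h import *
o=get_obs();print(o['clock'],o['ee_pos'],o['wrist_force'])
# box motion check between w7 picture and now, side camera (no viewing)
b=camera("side")[165:240,190:290]
b=cv2.resize(b,(400,300),interpolation=cv2.INTER_CUBIC); a=cv2.imread("pics/w7.png")[:,400:]
for n,(x0,y0,x1,y1) in dict(box=(600,130,720,180),wedge=(505,140,580,195),stud=(670,140,720,190),ref=(415,170,500,230)).items():
    x0-=400;x1-=400
    r=cv2.matchTemplate(b[y0-12:y1+12,x0-12:x1+12],a[y0:y1,x0:x1],cv2.TM_CCOEFF_NORMED);m=cv2.minMaxLoc(r);print(n,round(m[1],3),np.array(m[3])-12)
E
```

```text
23.0 [0.47326438 0.12388643 0.21254817] [-0.30595187  0.45766606  0.76542486]
box 0.997 [0 0]
wedge 0.998 [0 0]
stud 0.992 [0 0]
ref 0.994 [0 0]
```

```bash
python3 -c "from cell import *;print(job_done())"
```

```text
the job is handed in; nothing more can be done
None
```

The box is in the bay against the stop, the wedge is jammed in behind it, and the button was pressed last; the job is handed in at about 23 s. Box, wedge and stud did not shift between the images before and after the press. The pin's depth was not measured directly, only inferred from the box and wedge stopping. The wrist force peaked at about 72 N during the button press, from the fingertips bottoming the button.

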